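Set the potted succulents on their matching saucers

TASK

The four freshly potted succulents are ready for watering: stand each pot upright and flat in the saucer of its own colour on the metal tray. Keep the pots upright so no soil spills, set them down rather than drop them, and leave the saucers, the cup of labels and the jar of plant food where they stand.

Things in the scene. Friction and masses are not known exactly. Their poses are not given: they have to be found in the camera images.
- pot_terracotta_center (a point): Orange-brown terracotta pot with a round green ball cactus with a pink bud. Round, 60 mm tall: foot 44 mm across, 54 mm at 42 mm up, then a straight rim band 63 mm across, 42 to 60 mm up: grip it there, from above, any way round. Plant up to 33 mm above the rim, inside its circle. 0.15-0.27 kg. Point: on the axis 30 mm above the underside; z up. Starts on a green mat (3 mm thick), neighbours 90 mm or more away.
- pot_blue_center (a point): Blue-glazed pot with a pale grey-green leaf rosette. Round, 60 mm tall: foot 44 mm across, 54 mm at 42 mm up, then a straight rim band 63 mm across, 42 to 60 mm up: grip it there, from above, any way round. Plant up to 33 mm above the rim, inside its circle. 0.15-0.27 kg. Point: on the axis 30 mm above the underside; z up. Starts on a green mat (3 mm thick), neighbours 90 mm or more away.
- pot_yellow_center (a point): Yellow-glazed pot with a spiky upright aloe. Round, 60 mm tall: foot 44 mm across, 54 mm at 42 mm up, then a straight rim band 63 mm across, 42 to 60 mm up: grip it there, from above, any way round. Plant up to 33 mm above the rim, inside its circle. 0.15-0.27 kg. Point: on the axis 30 mm above the underside; z up. Starts on a green mat (3 mm thick), neighbours 90 mm or more away.
- pot_black_center (a point): Black-glazed pot with a low mound of yellow-green beads (sedum). Round, 60 mm tall: foot 44 mm across, 54 mm at 42 mm up, then a straight rim band 63 mm across, 42 to 60 mm up: grip it there, from above, any way round. Plant up to 33 mm above the rim, inside its circle. 0.15-0.27 kg. Point: on the axis 30 mm above the underside; z up. Starts on a green mat (3 mm thick), neighbours 90 mm or more away.
- saucer_terracotta: Orange-brown terracotta saucer: loose round dish 84 mm across the lip, 13 mm high, 4 mm wall; flat inner floor 66 mm across, 5 mm above its underside. Origin: centre of its underside; z up. 0.13 kg. The four stand two by two, about 108 mm apart, on the floor (4 mm above the table) of a grey metal tray 240 mm square, rim 18 mm high.
- saucer_blue: Blue-glazed saucer: loose round dish 84 mm across the lip, 13 mm high, 4 mm wall; flat inner floor 66 mm across, 5 mm above its underside. Origin: centre of its underside; z up. 0.13 kg. The four stand two by two, about 108 mm apart, on the floor (4 mm above the table) of a grey metal tray 240 mm square, rim 18 mm high.
- saucer_yellow: Yellow-glazed saucer: loose round dish 84 mm across the lip, 13 mm high, 4 mm wall; flat inner floor 66 mm across, 5 mm above its underside. Origin: centre of its underside; z up. 0.13 kg. The four stand two by two, about 108 mm apart, on the floor (4 mm above the table) of a grey metal tray 240 mm square, rim 18 mm high.
- saucer_black: Black-glazed saucer: loose round dish 84 mm across the lip, 13 mm high, 4 mm wall; flat inner floor 66 mm across, 5 mm above its underside. Origin: centre of its underside; z up. 0.13 kg. The four stand two by two, about 108 mm apart, on the floor (4 mm above the table) of a grey metal tray 240 mm square, rim 18 mm high.
- label_cup_center (a point): Small white cup of plant labels standing among the pots: cup 56 mm across the top, 68 mm tall, labels up to 85 mm. Point on its axis, 34 mm above its underside; z axis up. Light (0.09 kg); to be left where it is.
- feed_jar_center (a point): Small amber glass jar of plant food with a white lid standing among the pots: 51 mm across, 66 mm tall. Point on its axis, 33 mm above its underside; z axis up. To be left where it is.
Mind the look-alikes: they are no part of the job. Of the things that look like the saucer_terracotta, the smallest one is meant.

How it is judged (in metres and radians):
At the end, for the whole second after the job is handed in: Each pot stands released and at rest, upright (within 4.5 degrees) on the inner floor of the saucer of its own colour, within 14 mm of its centre and not on the lip; saucers, label cup and jar stand flat within 30 mm of where they started (horizontal distance between pot_terracotta_center and saucer_terracotta below 0.014 m and z of pot_terracotta_center in the frame of saucer_terracotta between 0.031 and 0.039 m and angle between each of pot_terracotta_center, saucer_terracotta, pot_blue_center, saucer_blue, pot_yellow_center, saucer_yellow, pot_black_center, saucer_black's own z axis and vertical below 0.08 rad and linear speed of each of pot_terracotta, pot_blue, pot_yellow, pot_black below 0.02 m/s and distance of each of saucer_terracotta, saucer_blue, saucer_yellow, saucer_black, label_cup_center, feed_jar_center from where it was at the start of the episode below 0.03 m and horizontal distance between pot_blue_center and saucer_blue below 0.014 m and z of pot_blue_center in the frame of saucer_blue between 0.031 and 0.039 m and horizontal distance between pot_yellow_center and saucer_yellow below 0.014 m and z of pot_yellow_center in the frame of saucer_yellow between 0.031 and 0.039 m and horizontal distance between pot_black_center and saucer_black below 0.014 m and z of pot_black_center in the frame of saucer_black between 0.031 and 0.039 m and angle between each of label_cup_center, feed_jar_center's own z axis and vertical below 0.15 rad); the robot touches nothing.
It fails at once if a pot is tipped so far that its soil spills (more than about 40 degrees) (angle between any of pot_terracotta_center, pot_blue_center, pot_yellow_center, pot_black_center's own z axis and vertical above 0.7 rad).
It fails at once if a pot is dropped (falls free of the fingers faster than 0.45 m/s, a fall of over 1 cm) ((contact force between the fingers and pot_terracotta below 0.05 N and linear speed of pot_terracotta above 0.45 m/s) or (contact force between the fingers and pot_blue below 0.05 N and linear speed of pot_blue above 0.45 m/s) or (contact force between the fingers and pot_yellow below 0.05 N and linear speed of pot_yellow above 0.45 m/s) or (contact force between the fingers and pot_black below 0.05 N and linear speed of pot_black above 0.45 m/s)).
It fails at once if a saucer is shifted more than 30 mm (distance of any of saucer_terracotta, saucer_blue, saucer_yellow, saucer_black from where it was at the start of the episode above 0.03 m).
It fails at once if the cup of labels or the jar is shifted more than 30 mm or knocked over (distance of any of label_cup_center, feed_jar_center from where it was at the start of the episode above 0.03 m or angle between any of label_cup_center, feed_jar_center's own z axis and vertical above 0.5 rad).
It also fails if it takes over 122 s, if anything falls off the work surface, if the arm or the gripper's body presses on something with over 40 N, if the wrist force passes 120 N, or if a joint passes its speed limit or range.

ROBOT

A 6-joint arm with a two-finger parallel gripper is mounted at the origin on the work surface. World frame = base frame: x ahead of the robot, y to its left, z up, the work surface at z = 0. Lengths are in m, angles in degrees, forces in N, time in s.
With the tool pointing down it reaches from about 0.3 to 0.75 m from the base axis. Payload 8.5 kg.
Tool frame: the origin (TCP) lies midway between the tips of the shut fingers; the grasp point (between the pads) lies 19 mm behind it (env.tcp_to_grasp is the z of the grasp point in the tool frame, in m); z points along the fingers, y is the line along which they close (so a half turn about z gives the same grasp; the last joint's range is limited). The gripper opens to 85 mm and grips with 20 to 120 N. Pads are 22 mm wide; open, the fingers measure 114 mm over their backs; the gripper's body (76 mm by 85 mm) begins 54 mm behind the grasp point. The pads swing forward as they close: fully open they stand 13 mm farther back than shut.
Start: joints at [-86.477, 21.807, 74.336, -0, 83.858, -12.336], TCP at [0.15, -0.529, 0.231] pointing down, gripper open.
Joint ranges: [-178.18, 178.18], [-50.72, 133.34], [12.68, 142.11], [-81.47, 261.47], [9.98, 163.14], [-165.26, 165.26]. Speed limits (degrees/s): [136.94, 136.94, 180, 180, 180, 180].

INTERFACE

Orientations are given as a 3x3 rotation matrix whose columns are the frame's x, y, z axes.
In Python, from rig import env, imaging, job, models gives the robot as it stands. The module is installed in compiled form; this text tells all that it offers.
- The arm moves only by the tool jog_arm, never from a script. Its argument "plan" is text: rows parted by semicolons, each of 7 numbers parted by spaces: the turn, a rotation vector about the tool's x, y, z in degrees, then the shift along the tool's x, y, z in cm, then the closure in counts, from 0 (fully open) to 255 (shut). In form: rx ry rz x y z claw; .... A call has 1 to 10 rows; each row shifts and turns the commanded pose from where the row before left it, along the tool's axes as they then stand; what a row does not reach is not made up. A row lasts 1/12 s, in which the tool goes at most 41.7 mm and 7.16 degrees, less where a joint would pass 70% of its speed; a pose out of reach is approached as far as the arm can. A call with a gripper value outside its range is refused whole. The fingers move at their own pace and stop on an object; "grip_force" is the grip in N (left out, the last holds). Time passes only in rows, so rows that do not move let the fingers close. It gives the time, the measured TCP pose, the force, the opening and the grip force at its end, in the units of the state.
- env.observe(): the state, without advancing time (a new reading comes with each control period).
- imaging.get_image(name): name is "side" or "top"; returns a dict with "pixels" (400x640x3 uint8, red, green, blue), "depth" (400x640 float32, m along the optical axis (not along the pixel's ray), 0 where there is no reading), "fov_y" (degrees; the focal length in pixels is half the picture's height over the tangent of half this angle, whatever the lens; pixels are square), "cx", "cy" (the principal point, pixels), "world_from_camera" (4x4, takes a point from camera to world coordinates). Camera axes: x right, y down, z forward; pixel columns grow to the right and rows downward; lengths in m; the calibration is good to about 2 mm. A picture is of the moment at which its call begins.
- job.close_job(): hands the job in; it is judged then, once.
Trained networks look in the newest picture that a camera, given by its name, has taken for a name from the list of things; names that differ only in an ending like _2 or _b are one class to them, and where a whole thing is asked for, a point or a joint stands for the part that bears it (a point fixed in the world has none). Each returns a list of dicts, best first, with "confidence" (0 to 1); they miss things now and then, are a little off and sometimes report something else, mostly with a low value. They report only what shows in the picture. A call takes as long as a camera call. They do not tell look-alikes from the thing itself.
- models.outline_of(camera, query): "region" (400x640 bool, what is visible of it) and "bbox" ([centre column, centre row, width, height] in pixels, round what is visible of it).
- models.tip_of(camera, query): "at" ([column, row] in pixels: a listed point, or the origin of a listed thing).
The state is a dict: "time_s": time; "q": joint angles; "qvel": joint speeds; "joint_efforts": joint torques, N m; "position": TCP position; "tool_rot": TCP orientation; "ft_force": force on the tool from outside, world axes, zero at the start; "wrist_torque": the same for the moment, N m; "grip_width": finger opening in m; "gripper_force": force on a finger pad.
Only numpy, scipy, OpenCV 4.12 (cv2) and the standard library are available. Lean on these libraries where they do the work, as an engineer would, in place of code of your own. Each camera call takes 0.05 s, during which the arm holds its last target. There are 200 camera calls.

## Working session

There is one attempt and no reset: what is moved stays moved. The work goes in short steps, Python scripts to look and compute and a tool call to move; the robot and the scene stay as the last step left them, time stands still between calls to the robot, and variables do not carry over. Pictures are saved under pics/ and viewed, at most 14 in all, crops included, and the job is handed in when it is done.

Besides the shell and the picture viewer there is one more tool, called after "Emit:" in YAML: its name, and indented under it one key for each argument. jog_arm: Moves the arm, as the interface text tells. Its arguments: {"type":"object","properties":{"plan":{"type":"string"},"grip_force":{"type":"number"}},"required":["plan"]}

```bash
mkdir -p pics; cat > h.py <<'E'
from rig import env, imaging, job, models
import numpy as np, cv2
def shot(n): 
    d=imaging.get_image(n); return d
def pts(d):
    h,w=d['depth'].shape; f=h/2/np.tan(np.radians(d['fov_y'])/2)
    v,u=np.mgrid[:h,:w]; z=d['depth']
    P=np.stack([(u-d['cx'])/f*z,(v-d['cy'])/f*z,z],-1)
    M=d['world_from_camera']; return P@M[:3,:3].T+M[:3,3]
def save(d,name): cv2.imwrite('pics/'+name,d['pixels'][:,:,::-1])
E
python3 - <<'E'
from h import *
o=env.observe(); print(o['time_s'],o['position'],o['tool_rot'],o['grip_width'],env.tcp_to_grasp)
names=['pot_terracotta_center','pot_blue_center','pot_yellow_center','pot_black_center','saucer_terracotta','saucer_blue','saucer_yellow','saucer_black','label_cup_center','feed_jar_center']
for c in ['top','side']:
    d=shot(c); save(d,c+'0.png'); P=pts(d); print(c,d['fov_y'],d['world_from_camera'].round(3).tolist())
    for n in names:
        for r in models.outline_of(c,n)[:4]:
            m=r['region']&(d['depth']>0); Q=P[m]
            if len(Q)<20: continue
            t=Q[Q[:,2]>np.percentile(Q[:,2],2)]
            print(n,round(r['confidence'],2),np.round(r['bbox']).tolist(),'mid',((Q.min(0)+Q.max(0))/2).round(3).tolist(),'lo',np.percentile(Q,2,axis=0).round(3),'hi',np.percentile(Q,98,axis=0).round(3))
E
```

```text
0.0 [ 0.15024814 -0.52877258  0.23070279] [[ 9.61949199e-01  2.73228343e-01 -1.03140903e-04]
 [ 2.73228190e-01 -9.61948098e-01  1.48763435e-03]
 [ 3.07247673e-04 -1.45920967e-03 -9.99998888e-01]] 0.08585818677153734 -0.0187
top 53.14234699593912 [[0.019, -0.997, 0.069, 0.343], [-1.0, -0.018, 0.017, -0.054], [-0.015, -0.07, -0.997, 1.254], [0.0, 0.0, 0.0, 1.0]]
pot_terracotta_center 0.81 [249.0, 192.0, 21.0, 21.0] mid [0.435, 0.189, 0.05] lo [0.408 0.16  0.052] hi [0.465 0.218 0.094]
pot_blue_center 0.93 [251.0, 153.0, 22.0, 24.0] mid [0.554, 0.188, 0.063] lo [0.525 0.157 0.052] hi [0.581 0.215 0.078]
pot_blue_center 0.49 [284.0, 193.0, 14.0, 15.0] mid [0.435, 0.085, 0.047] lo [0.414 0.062 0.026] hi [0.458 0.107 0.073]
pot_yellow_center 0.8 [215.0, 195.0, 21.0, 24.0] mid [0.436, 0.294, 0.05] lo [0.404 0.259 0.052] hi [0.461 0.318 0.09 ]
pot_black_center 0.73 [216.0, 155.0, 22.0, 25.0] mid [0.544, 0.292, 0.041] lo [0.515 0.26  0.004] hi [0.572 0.318 0.079]
saucer_terracotta 0.79 [449.0, 190.0, 29.0, 32.0] mid [0.447, -0.424, 0.01] lo [ 0.398 -0.472  0.001] hi [ 0.495 -0.38   0.018]
sau
[... 2290 characters left out ...]
, 26.0, 14.0] mid [0.583, -0.264, 0.012] lo [ 0.545 -0.302  0.005] hi [ 0.619 -0.226  0.018]
saucer_yellow 0.54 [284.0, 185.0, 22.0, 16.0] mid [0.587, -0.166, 0.012] lo [ 0.552 -0.204  0.006] hi [ 0.625 -0.127  0.018]
saucer_yellow 0.35 [263.0, 270.0, 29.0, 36.0] mid [0.455, 0.164, 0.049] lo [0.404 0.162 0.004] hi [0.464 0.221 0.092]
saucer_black 0.66 [334.0, 174.0, 21.0, 17.0] mid [0.471, -0.273, 0.011] lo [ 0.434 -0.31   0.004] hi [ 0.508 -0.233  0.017]
label_cup_center 0.93 [247.0, 226.0, 17.0, 31.0] mid [0.567, 0.039, 0.043] lo [0.521 0.054 0.006] hi [0.572 0.106 0.083]
feed_jar_center 0.76 [289.0, 244.0, 23.0, 36.0] mid [0.455, 0.053, 0.035] lo [0.41  0.029 0.002] hi [0.481 0.113 0.071]
```

```bash
python3 - <<'E'
import cv2
i=cv2.imread('pics/top0.png')[110:270,190:490]; cv2.imwrite('pics/c1.png',cv2.resize(i,(800,427),interpolation=cv2.INTER_CUBIC))
E
```

```text
(no output)
```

View pics/c1.png

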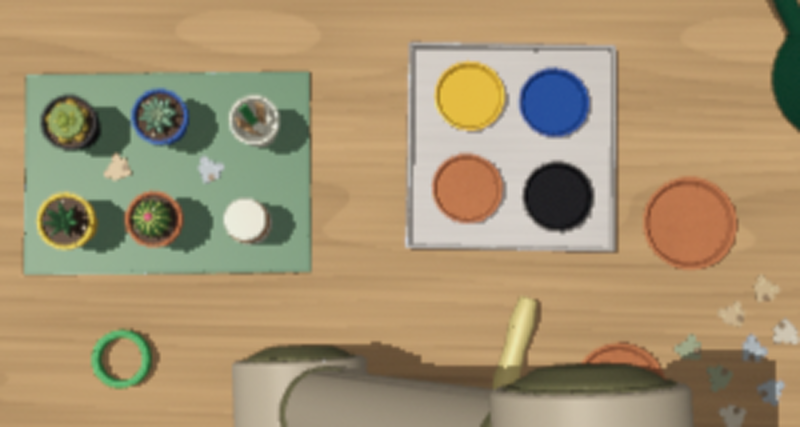

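View pics/side0.png

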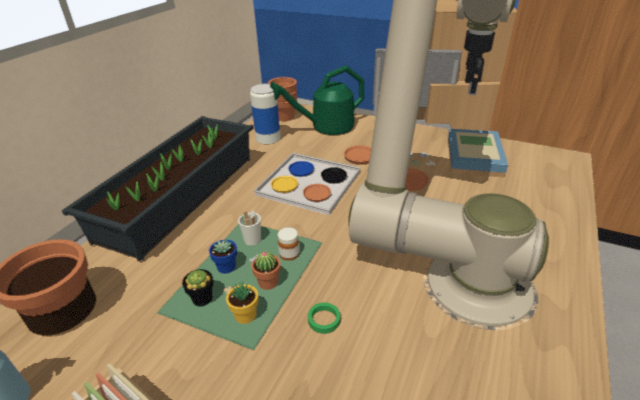

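The top crop shows the pots on the mat: black (crop 69,122), blue (160,117), yellow (66,220) and terracotta (153,218). The label cup is at (254,120) and the jar at (246,220).

Three things could pass for the terracotta saucer:
- the tray dish, top px (367,181), about 80 mm
- a larger dish off the tray, top px (449,190), about 98 mm
- one partly hidden under the arm, about (423,243)

I choose the tray dish, and will check its size against the others by circle fit.

```bash
cat >> h.py <<'E'
from scipy.optimize import least_squares
def circ(P,c0,zlo,zhi,r,R=0.05,band=(0,1)):
    Q=P.reshape(-1,3); Q=Q[(Q[:,2]>zlo)&(Q[:,2]<zhi)]
    d=np.hypot(*(Q[:,:2]-c0).T); Q=Q[(d<R)&(d>band[0])]
    g=least_squares(lambda p:np.hypot(Q[:,0]-p[0],Q[:,1]-p[1])-p[2],[*c0,r],loss='soft_l1',f_scale=.003)
    return g.x.round(4),len(Q),Q[:,2].mean().round(4)
POTS=dict(terra=(.435,.189),blue=(.553,.187),yellow=(.434,.289),black=(.545,.290))
SAU=dict(terra=(.484,-.168),blue=(.586,-.266),yellow=(.592,-.168),black=(.473,-.272))
E
python3 - <<'E'
from h import *
for c in ['top','side']:
    d=shot(c);P=pts(d)
    for k,v in POTS.items(): print(c,k,*circ(P,v,.054,.068,.03,.042,(.02,)))
    for k,v in SAU.items(): print(c,'s',k,*circ(P,v,.014,.022,.04,.05))
    print('big',*circ(P,(.447,-.424),.009,.022,.05,.07)); print('hidden',*circ(P,(.23,-.34),.009,.022,.05,.08))
E
python3 - <<'E'
import cv2
i=cv2.imread('pics/top0.png')[120:260,340:480]; cv2.imwrite('pics/c2.png',cv2.resize(i,(560,560),interpolation=cv2.INTER_CUBIC))
E
```

```text
top terra [0.4363 0.1902 0.0273] 187 0.0601
top blue [0.5533 0.187  0.027 ] 204 0.0594
top yellow [0.4329 0.2893 0.0271] 201 0.0601
top black [0.5449 0.2908 0.0271] 190 0.0609
top s terra [ 0.4827 -0.1658  0.0387] 105 0.0165
top s blue [ 0.5851 -0.2658  0.0389] 102 0.0165
top s yellow [ 0.5913 -0.1673  0.039 ] 99 0.0166
top s black [ 0.4748 -0.2712  0.0386] 115 0.0166
big [ 0.4466 -0.4241  0.049 ] 331 0.0137
hidden [ 0.2467 -0.3422  0.055 ] 97 0.0145
side terra [0.4339 0.1909 0.0283] 270 0.0602
side blue [0.5506 0.1887 0.0288] 264 0.0598
side yellow [0.4303 0.2912 0.028 ] 364 0.0598
side black [0.5437 0.2897 0.0281] 364 0.0614
side s terra [ 0.4795 -0.1644  0.0393] 92 0.0162
side s blue [ 0.5815 -0.2638  0.0395] 82 0.0161
side s yellow [ 0.5882 -0.166   0.0391] 92 0.0163
side s black [ 0.4714 -0.2696  0.0395] 81 0.0161
big [ 0.4437 -0.4216  0.0506] 146 0.0138
hidden [ 0.25   -0.3409  0.051 ] 135 0.0142
```

View pics/c2.png

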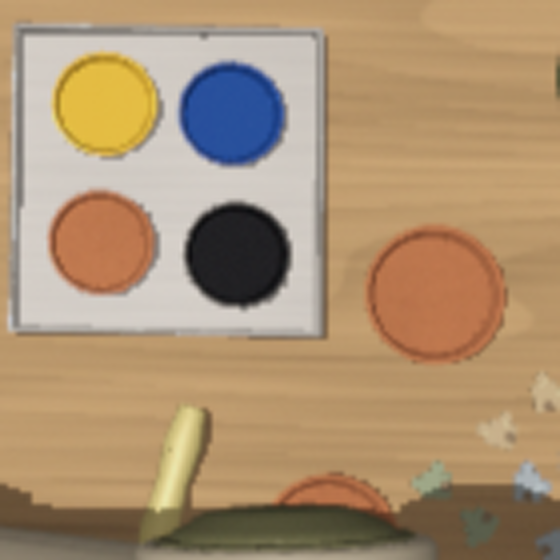

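The tray's terracotta saucer is the smallest (78 mm fitted, against about 100 mm for the other two), so I'm using it. Setting out, first squaring the tool with the world axes.

Emit:
jog_arm:
  plan: "0 0 5.3 0 0 0 0;0 0 5.3 0 0 0 0;0 0 5.3 0 0 0 0;0 0 0 2 -3.3 0 0;0 0 0 2 -3.4 0 0;0 0 0 2 -3.4 0 0;0 0 0 2 -3.4 0 0;0 0 0 2 -3.4 0 0;0 0 0 2 -3.4 0 0;0 0 0 2 -3.4 0 0"
  grip_force: 40

```text
time_s: 2.03
position: [0.291, -0.2904, 0.2315]
tool_rot: [[1.0, -0.001, 0.0], [-0.001, -1.0, -0.0], [0.0, 0.0, -1.0]]
ft_force: [1.1, -0.1, 0.3]
grip_width: 0.0855
gripper_force: 0.0
```

Emit:
jog_arm:
  plan: "0 0 0 1.2 -3.9 0 0;0 0 0 1.2 -3.9 0 0;0 0 0 1.2 -3.9 0 0;0 0 0 1.2 -3.9 0 0;0 0 0 1.2 -3.9 0 0;0 0 0 1.2 -3.9 0 0;0 0 0 1.2 -3.9 0 0;0 0 0 1.2 -3.9 0 0;0 0 0 1.2 -3.9 0 0;0 0 0 1.2 -3.9 0 0"

```text
time_s: 2.87
position: [0.4108, 0.1, 0.2316]
tool_rot: [[1.0, -0.0, 0.001], [-0.0, -1.0, -0.0], [0.001, 0.0, -1.0]]
ft_force: [1.8, -0.9, 0.2]
grip_width: 0.0854
gripper_force: 0.0
```

Emit:
jog_arm:
  plan: "0 0 0 1.2 -3.9 0 0;0 0 0 1.2 -3.9 0 0;0 0 0 0 0 2 0;0 0 0 0 0 3 0;0 0 0 0 0 3 0;0 0 0 0 0 2 0;0 0 0 0 0 0 0"

```text
time_s: 3.45
position: [0.4329, 0.1756, 0.1281]
tool_rot: [[1.0, -0.001, -0.007], [-0.001, -1.0, -0.001], [-0.007, 0.001, -1.0]]
ft_force: [-0.8, -0.2, -0.0]
grip_width: 0.086
gripper_force: 0.0
```

```bash
python3 - <<'E'
from h import *
d=shot('side'); P=pts(d)
o=env.observe(); print(o['time_s'],o['position'],o['tool_rot'][2])
x=cv2.resize(d['pixels'][190:330,170:370,::-1],(800,560),interpolation=cv2.INTER_CUBIC); cv2.imwrite('pics/c3.png',x)
d=shot('top'); print(circ(pts(d),POTS['terra'],.054,.068,.03,.042,(.02,)))
E
```

```text
3.5 [0.43405864 0.17569215 0.13033493] [-3.61057417e-03  4.98990524e-04 -9.99993357e-01]
(array([10.9033, 29.3615, 31.0214]), 9, np.float64(0.0597))
```

View pics/c3.png

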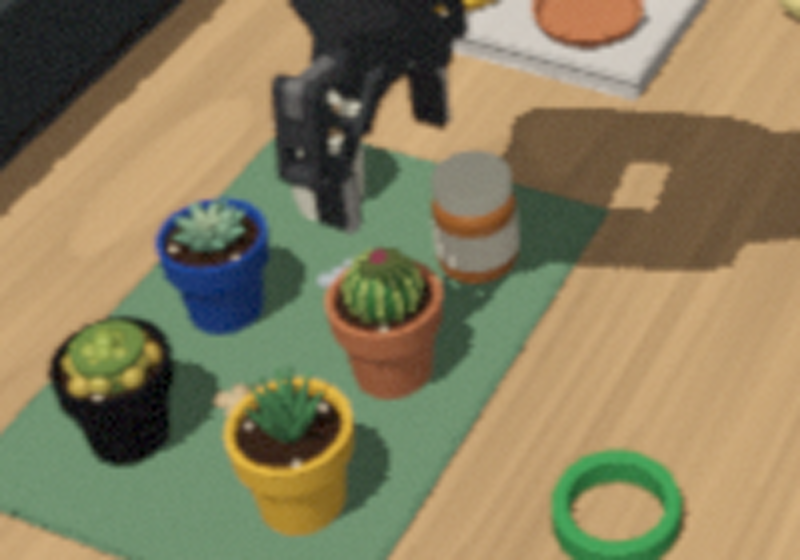

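The side crop shows the open fingers (330,180) and (430,100) above and beside the terracotta pot (385,310), with the jar at (475,215) clear. I need 14 mm more in +y, then down.

Emit:
jog_arm:
  plan: "0 0 0 0.1 -1.4 0 0;0 0 0 0 0 2.5 0;0 0 0 0 0 2.5 0;0 0 0 0 0 2 0;0 0 0 0 0 1.5 0;0 0 0 0 0 1 0;0 0 0 0 0 0.5 0;0 0 0 0 0 0 0;0 0 0 0 0 0 0"

```text
time_s: 4.3
position: [0.4367, 0.1899, 0.0325]
tool_rot: [[1.0, -0.001, 0.002], [-0.001, -1.0, 0.0], [0.002, -0.0, -1.0]]
ft_force: [0.8, -0.2, 0.8]
grip_width: 0.0852
gripper_force: 0.0
```

Emit:
jog_arm:
  plan: "0 0 0 0 0 0 100;0 0 0 0 0 0 140;0 0 0 0 0 0 140;0 0 0 0 0 0 140;0 0 0 0 0 0 140;0 0 0 0 0 0 140"

```text
time_s: 4.8
position: [0.4364, 0.1898, 0.0325]
tool_rot: [[1.0, -0.001, 0.002], [-0.001, -1.0, 0.0], [0.002, -0.0, -1.0]]
ft_force: [-0.5, -1.4, 7.5]
grip_width: 0.0617
gripper_force: 41.9
```

Emit:
jog_arm:
  plan: "0 0 0 0 0 -0.3 160;0 0 0 0 0 -0.7 160;0 0 0 0 0 -1.5 160;0 0 0 0 0 -2 160;0 0 0 0 0 -2 160;0 0 0 0 0 -2 160;0 0 0 0 0 -2 160;0 0 0 0 0 -1.5 160;0 0 0 0 0 -0.5 160;0 0 0 0 0 0 160"

```text
time_s: 5.63
position: [0.4361, 0.1898, 0.1575]
tool_rot: [[1.0, -0.001, 0.002], [-0.001, -1.0, 0.0], [0.002, -0.0, -1.0]]
ft_force: [0.1, 0.4, -3.1]
grip_width: 0.0621
gripper_force: 44.2
```

Emit:
jog_arm:
  plan: "0 0 0 0.2 1 0 160;0 0 0 0.3 2 0 160;0 0 0 0.4 3 0 160;0 0 0 0.4 3 0 160;0 0 0 0.4 3 0 160;0 0 0 0.4 3 0 160;0 0 0 0.4 3 0 160;0 0 0 0.4 3 0 160;0 0 0 0.4 3 0 160;0 0 0 0.4 3 0 160"

```text
time_s: 6.47
position: [0.4718, -0.0823, 0.1551]
tool_rot: [[1.0, -0.001, -0.002], [-0.001, -1.0, 0.001], [-0.002, -0.001, -1.0]]
ft_force: [-0.1, 0.8, -1.1]
grip_width: 0.0619
gripper_force: 44.2
```

Emit:
jog_arm:
  plan: "0 0 0 0.4 3 0 160;0 0 0 0.4 2.5 0 160;0 0 0 0 2 0 160;0 0 0 0 1 0 160;0 0 0 0 0 0 160;0 0 0 0 0 0 160"

```text
time_s: 6.97
position: [0.4799, -0.165, 0.1556]
tool_rot: [[1.0, -0.002, -0.002], [-0.002, -1.0, 0.001], [-0.002, -0.001, -1.0]]
ft_force: [0.5, -0.2, -2.4]
grip_width: 0.0618
gripper_force: 44.3
```

```bash
cat > chk.py <<'E'
from h import *
import sys
n='pot_%s_center'%sys.argv[1]
d=shot('side');P=pts(d)
for r in models.outline_of('side',n)[:2]:
    m=r['region']&(d['depth']>0);Q=P[m];print(r['confidence'],np.round(r['bbox']),np.percentile(Q,[2,50,98],axis=0).round(3).tolist())
    t=models.tip_of('side',n); print([(round(q['confidence'],2),np.round(q['at'])) for q in t[:2]])
u,v=map(int,models.outline_of('side',n)[0]['bbox'][:2]); x=d['pixels'][max(v-60,0):v+60,u-75:u+75,::-1]
cv2.imwrite('pics/%s.png'%sys.argv[2],cv2.resize(x,(600,480),interpolation=cv2.INTER_CUBIC)); print(env.observe()['position'])
E
python3 chk.py terracotta c4
```

```text
0.62 [317. 147.  21.  32.] [[0.447, -0.191, 0.126], [0.462, -0.15, 0.171], [0.493, -0.135, 0.209]]
[(0.68, array([315., 149.]))]
[ 0.48046367 -0.16415864  0.15630808]
```

View pics/c4.png

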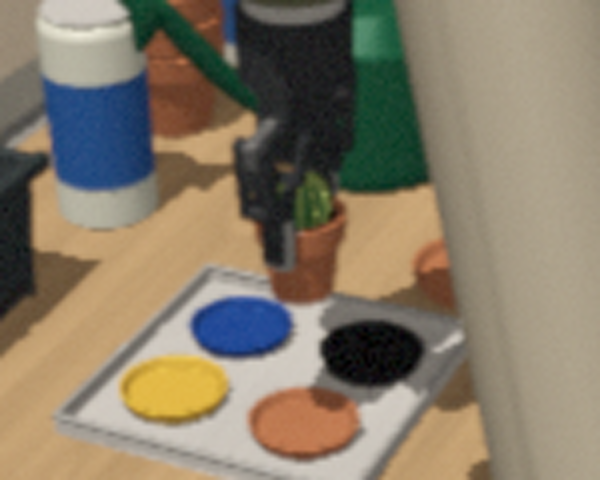

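The crop shows the terracotta pot held upright over the tray, underside at z ≈ 0.126 as expected. Lowering.

Emit:
jog_arm:
  plan: "0 0 0 0 0 1 160;0 0 0 0 0 2 160;0 0 0 0 0 2.5 160;0 0 0 0 0 2.5 160;0 0 0 0 0 1.5 160;0 0 0 0 0 1 160;0 0 0 0 0 0.6 160;0 0 0 0 0 0.3 160;0 0 0 0 0 0.1 160;0 0 0 0 0 0 160"

```text
time_s: 8.0
position: [0.4808, -0.1652, 0.0417]
tool_rot: [[1.0, -0.0, 0.001], [-0.0, -1.0, -0.0], [0.001, 0.0, -1.0]]
ft_force: [0.6, -0.3, -1.9]
grip_width: 0.0617
gripper_force: 44.3
```

Emit:
jog_arm:
  plan: "0 0 0 0 0 0.15 160;0 0 0 0 0 0.1 160;0 0 0 0 0 0.1 160;0 0 0 0 0 0 160;0 0 0 0 0 0 160"

```text
time_s: 8.42
position: [0.4808, -0.1654, 0.0385]
tool_rot: [[1.0, -0.001, 0.001], [-0.001, -1.0, -0.001], [0.001, 0.001, -1.0]]
ft_force: [-1.9, 0.7, 6.1]
grip_width: 0.0617
gripper_force: 44.9
```

Contact felt (6 N upward). Releasing, rising and heading for the blue pot.

Emit:
jog_arm:
  plan: "0 0 0 0 0 0 80;0 0 0 0 0 0 50;0 0 0 0 0 0 20;0 0 0 0 0 0 0;0 0 0 0 0 0 0;0 0 0 0 0 -1 0;0 0 0 0 0 -2.5 0;0 0 0 0 0 -3 0;0 0 0 0 0 -3 0;0 0 0 0 0 -2.3 0"

```text
time_s: 9.25
position: [0.4808, -0.1654, 0.158]
tool_rot: [[1.0, -0.001, 0.002], [-0.001, -1.0, -0.001], [0.002, 0.001, -1.0]]
ft_force: [0.4, -1.4, -0.6]
grip_width: 0.0854
gripper_force: 0.0
```

Emit:
jog_arm:
  plan: "0 0 0 0.7 -3.5 0 0;0 0 0 0.7 -3.5 0 0;0 0 0 0.7 -3.5 0 0;0 0 0 0.7 -3.5 0 0;0 0 0 0.7 -3.5 0 0;0 0 0 0.7 -3.5 0 0;0 0 0 0.7 -3.5 0 0;0 0 0 0.7 -3.5 0 0;0 0 0 0.7 -3.5 0 0;0 0 0 0.8 -3.8 0 0"

```text
time_s: 10.08
position: [0.5518, 0.1893, 0.1558]
tool_rot: [[1.0, -0.001, -0.0], [-0.001, -1.0, -0.0], [-0.0, 0.0, -1.0]]
ft_force: [0.9, -0.1, -0.9]
grip_width: 0.0855
gripper_force: 0.0
```

```bash
python3 - <<'E'
from h import *
d=shot('top'); P=pts(d); print(env.observe()['position'])
print(circ(P,(.481,-.165),.06,.074,.03,.042,(.02,)))
print([circ(P,SAU[k],.014,.022,.04,.05)[0] for k in SAU])
for k in ['yellow','black']: print(circ(P,POTS[k],.054,.068,.03,.042,(.02,)))
E
```

```text
[0.55225466 0.19519517 0.15564573]
(array([ 0.4812, -0.1655,  0.027 ]), 189, np.float64(0.0655))
[array([ 0.4823, -0.1659,  0.0391]), array([ 0.5849, -0.2659,  0.0389]), array([ 0.5911, -0.1677,  0.0388]), array([ 0.4749, -0.2708,  0.0386])]
(array([0.434, 0.289, 0.03 ]), 0, np.float64(nan))
(array([0.5417, 0.2916, 0.028 ]), 52, np.float64(0.0614))h.py:16: RuntimeWarning: Mean of empty slice.
  return g.x.round(4),len(Q),Q[:,2].mean().round(4)
  ret = ret.dtype.type(ret / rcount)
```

Emit:
jog_arm:
  plan: "0 0 0 0 0 0 0;0 0 0 0 0 0 0;0 0 0 0 0 0 0"

```text
time_s: 10.38
position: [0.5517, 0.1868, 0.1557]
tool_rot: [[1.0, -0.001, -0.0], [-0.001, -1.0, -0.0], [-0.0, 0.0, -1.0]]
ft_force: [-0.2, -1.1, -0.4]
grip_width: 0.0853
gripper_force: 0.0
```

Emit:
jog_arm:
  plan: "0 0 0 0 -0.1 1 0;0 0 0 0 0 2.5 0;0 0 0 0 0 3 0;0 0 0 0 0 2.5 0;0 0 0 0 0 1.5 0;0 0 0 0 0 1 0;0 0 0 0 0 0.6 0;0 0 0 0 0 0.2 0;0 0 0 0 0 0 0;0 0 0 0 0 0 0"

```text
time_s: 11.22
position: [0.5523, 0.1886, 0.0337]
tool_rot: [[1.0, -0.001, 0.002], [-0.001, -1.0, 0.0], [0.002, -0.0, -1.0]]
ft_force: [-1.3, 0.7, -0.0]
grip_width: 0.0852
gripper_force: 0.0
```

Emit:
jog_arm:
  plan: "0 0 0 0 0 0 100;0 0 0 0 0 0 140;0 0 0 0 0 0 160;0 0 0 0 0 0 160;0 0 0 0 0 0 160;0 0 0 0 0 0 160"

```text
time_s: 11.72
position: [0.5523, 0.1886, 0.0339]
tool_rot: [[1.0, -0.001, 0.002], [-0.001, -1.0, -0.0], [0.002, 0.0, -1.0]]
ft_force: [-1.3, -1.8, 7.2]
grip_width: 0.0617
gripper_force: 43.0
```

Emit:
jog_arm:
  plan: "0 0 0 0 0 -0.3 160;0 0 0 0 0 -0.7 160;0 0 0 0 0 -1.5 160;0 0 0 0 0 -2 160;0 0 0 0 0 -2 160;0 0 0 0 0 -2 160;0 0 0 0 0 -2 160;0 0 0 0 0 -1.5 160;0 0 0 0 0 -0.5 160;0 0 0 0 0 0 160"

```text
time_s: 12.55
position: [0.5521, 0.1888, 0.1591]
tool_rot: [[1.0, -0.001, 0.002], [-0.001, -1.0, 0.0], [0.002, -0.0, -1.0]]
ft_force: [-0.4, 0.0, -1.3]
grip_width: 0.0618
gripper_force: 44.1
```

Emit:
jog_arm:
  plan: "0 0 0 0.2 1 0 160;0 0 0 0.2 2 0 160;0 0 0 0.2 3 0 160;0 0 0 0.2 3 0 160;0 0 0 0.2 3 0 160;0 0 0 0.2 3 0 160;0 0 0 0.2 3 0 160;0 0 0 0.2 3 0 160;0 0 0 0.2 3 0 160;0 0 0 0.2 3 0 160"

```text
time_s: 13.38
position: [0.5708, -0.0834, 0.1564]
tool_rot: [[1.0, -0.001, -0.003], [-0.001, -1.0, 0.001], [-0.003, -0.001, -1.0]]
ft_force: [0.6, 0.5, -1.9]
grip_width: 0.0617
gripper_force: 44.1
```

Emit:
jog_arm:
  plan: "0 0 0 0.2 3 0 160;0 0 0 0.2 3 0 160;0 0 0 0.2 3 0 160;0 0 0 0.2 3 0 160;0 0 0 0.2 3 0 160;0 0 0 0.2 2 0 160;0 0 0 0 1 0 160;0 0 0 0 0.4 0 160;0 0 0 0 0 0 160;0 0 0 0 0 0 160"

```text
time_s: 14.22
position: [0.5833, -0.2643, 0.1574]
tool_rot: [[1.0, -0.0, -0.001], [-0.0, -1.0, 0.001], [-0.001, -0.001, -1.0]]
ft_force: [-0.7, -0.2, -1.0]
grip_width: 0.0614
gripper_force: 44.2
```

Emit:
jog_arm:
  plan: "0 0 0 0.1 0.1 1 160;0 0 0 0 0 2 160;0 0 0 0 0 2.5 160;0 0 0 0 0 2.5 160;0 0 0 0 0 1.5 160;0 0 0 0 0 1 160;0 0 0 0 0 0.6 160;0 0 0 0 0 0.3 160;0 0 0 0 0 0.1 160;0 0 0 0 0 0 160"

```text
time_s: 15.05
position: [0.5849, -0.2664, 0.0435]
tool_rot: [[1.0, -0.001, 0.001], [-0.001, -1.0, -0.001], [0.001, 0.001, -1.0]]
ft_force: [-0.4, -0.0, -2.3]
grip_width: 0.0617
gripper_force: 44.2
```

Emit:
jog_arm:
  plan: "0 0 0 0 0 0.15 160;0 0 0 0 0 0.1 160;0 0 0 0 0 0.1 160;0 0 0 0 0 0 160;0 0 0 0 0 0 160"

```text
time_s: 15.47
position: [0.5847, -0.2665, 0.0399]
tool_rot: [[1.0, -0.001, 0.001], [-0.001, -1.0, -0.001], [0.001, 0.001, -1.0]]
ft_force: [-1.3, 0.1, 3.6]
grip_width: 0.0616
gripper_force: 44.3
```

Emit:
jog_arm:
  plan: "0 0 0 0 0 0 80;0 0 0 0 0 0 50;0 0 0 0 0 0 20;0 0 0 0 0 0 0;0 0 0 0 0 0 0;0 0 0 0 0 -1 0;0 0 0 0 0 -2.5 0;0 0 0 0 0 -3 0;0 0 0 0 0 -3 0;0 0 0 0 0 -2.3 0"

```text
time_s: 16.3
position: [0.5848, -0.2665, 0.1607]
tool_rot: [[1.0, -0.001, 0.002], [-0.001, -1.0, -0.002], [0.002, 0.002, -1.0]]
ft_force: [-0.5, -0.9, 0.0]
grip_width: 0.0857
gripper_force: 0.0
```

Emit:
jog_arm:
  plan: "0 0 0 -1 -3.7 0 0;0 0 0 -1 -3.7 0 0;0 0 0 -1 -3.7 0 0;0 0 0 -1 -3.7 0 0;0 0 0 -1 -3.7 0 0;0 0 0 -1 -3.7 0 0;0 0 0 -1 -3.7 0 0;0 0 0 -1 -3.7 0 0;0 0 0 -1 -3.7 0 0;0 0 0 -1 -3.7 0 0"

```text
time_s: 17.13
position: [0.4841, 0.1053, 0.1582]
tool_rot: [[1.0, -0.001, 0.001], [-0.001, -1.0, -0.0], [0.001, 0.0, -1.0]]
ft_force: [0.6, 0.3, 0.5]
grip_width: 0.0854
gripper_force: 0.0
```

```bash
python3 - <<'E'
from h import *
d=shot('top'); P=pts(d); print(env.observe()['position'])
for k in ['terra','blue']: print(circ(P,SAU[k],.06,.074,.03,.042,(.02,)))
print([circ(P,SAU[k],.014,.022,.04,.05)[0] for k in SAU])
for k in ['yellow','black']: print(circ(P,POTS[k],.054,.068,.03,.042,(.02,)))
E
```

```text
[0.48168434 0.11066098 0.1582265 ]
(array([ 0.4816, -0.166 ,  0.027 ]), 190, np.float64(0.0657))
(array([ 0.5854, -0.266 ,  0.0272]), 195, np.float64(0.0654))
[array([ 0.4827, -0.1661,  0.0392]), array([ 0.5855, -0.2661,  0.0392]), array([ 0.5916, -0.1671,  0.0387]), array([ 0.4747, -0.2709,  0.0387])]
(array([0.4332, 0.2896, 0.0271]), 105, np.float64(0.06))
(array([0.5456, 0.2919, 0.0263]), 123, np.float64(0.0609))
```

Emit:
jog_arm:
  plan: "0 0 0 -1 -3.7 0 0;0 0 0 -1 -3.7 0 0;0 0 0 -1 -3.7 0 0;0 0 0 -1 -3.7 0 0;0 0 0 -1 -3.5 0 0;0 0 0 -0.3 -0.3 0 0;0 0 0 0 0 0 0;0 0 0 0 0 0 0;0 0 0 0 0 0 0"

```text
time_s: 17.93
position: [0.4324, 0.2887, 0.1576]
tool_rot: [[1.0, -0.002, 0.0], [-0.002, -1.0, -0.0], [0.0, 0.0, -1.0]]
ft_force: [-0.4, 0.0, 0.9]
grip_width: 0.0857
gripper_force: 0.0
```

Emit:
jog_arm:
  plan: "0 0 0 0 -0.1 1 0;0 0 0 0 0 2.5 0;0 0 0 0 0 3 0;0 0 0 0 0 2.5 0;0 0 0 0 0 1.5 0;0 0 0 0 0 1 0;0 0 0 0 0 0.7 0;0 0 0 0 0 0.2 0;0 0 0 0 0 0 0;0 0 0 0 0 0 0"

```text
time_s: 18.77
position: [0.4324, 0.2908, 0.0341]
tool_rot: [[1.0, -0.001, 0.001], [-0.001, -1.0, 0.001], [0.001, -0.001, -1.0]]
ft_force: [-0.3, 0.4, 1.0]
grip_width: 0.0854
gripper_force: 0.0
```

Emit:
jog_arm:
  plan: "0 0 0 0 0 0 100;0 0 0 0 0 0 140;0 0 0 0 0 0 160;0 0 0 0 0 0 160;0 0 0 0 0 0 160;0 0 0 0 0 0 160"

```text
time_s: 19.27
position: [0.4323, 0.2908, 0.0343]
tool_rot: [[1.0, -0.001, 0.002], [-0.001, -1.0, 0.0], [0.002, -0.0, -1.0]]
ft_force: [-0.6, -2.1, 6.2]
grip_width: 0.0614
gripper_force: 42.5
```

Emit:
jog_arm:
  plan: "0 0 0 0 0 -0.3 160;0 0 0 0 0 -0.7 160;0 0 0 0 0 -1.5 160;0 0 0 0 0 -2 160;0 0 0 0 0 -2 160;0 0 0 0 0 -2 160;0 0 0 0 0 -2 160;0 0 0 0 0 -1.5 160;0 0 0 0 0 -0.5 160;0 0 0 0 0 0 160"

```text
time_s: 20.1
position: [0.4322, 0.2909, 0.1596]
tool_rot: [[1.0, -0.001, 0.002], [-0.001, -1.0, 0.001], [0.002, -0.001, -1.0]]
ft_force: [0.7, 0.1, -2.1]
grip_width: 0.0617
gripper_force: 44.0
```

Emit:
jog_arm:
  plan: "0 0 0 0.5 1 0 160;0 0 0 0.8 2 0 160;0 0 0 1 3 0 160;0 0 0 1 3 0 160;0 0 0 1 3 0 160;0 0 0 1 3 0 160;0 0 0 1 3 0 160;0 0 0 1 3 0 160;0 0 0 1 3 0 160;0 0 0 1 3 0 160"

```text
time_s: 20.93
position: [0.5244, 0.0184, 0.157]
tool_rot: [[1.0, -0.001, -0.002], [-0.001, -1.0, 0.0], [-0.002, -0.0, -1.0]]
ft_force: [0.4, 0.5, -1.5]
grip_width: 0.062
gripper_force: 44.1
```

Emit:
jog_arm:
  plan: "0 0 0 1 3 0 160;0 0 0 1 3 0 160;0 0 0 1 3 0 160;0 0 0 1 3 0 160;0 0 0 1 3 0 160;0 0 0 1 2 0 160;0 0 0 0.6 1 0 160;0 0 0 0 0.8 0 160;0 0 0 0 0 0 160;0 0 0 0 0 0 160"

```text
time_s: 21.77
position: [0.5898, -0.1673, 0.1575]
tool_rot: [[1.0, -0.001, -0.002], [-0.001, -1.0, 0.001], [-0.002, -0.001, -1.0]]
ft_force: [0.3, 1.3, -2.1]
grip_width: 0.0619
gripper_force: 44.1
```

Emit:
jog_arm:
  plan: "0 0 0 0.1 0 1 160;0 0 0 0 0 2 160;0 0 0 0 0 2.5 160;0 0 0 0 0 2.5 160;0 0 0 0 0 1.5 160;0 0 0 0 0 1 160;0 0 0 0 0 0.6 160;0 0 0 0 0 0.3 160;0 0 0 0 0 0.1 160;0 0 0 0 0 0 160"

```text
time_s: 22.6
position: [0.5919, -0.1674, 0.044]
tool_rot: [[1.0, -0.0, 0.001], [-0.0, -1.0, -0.001], [0.001, 0.001, -1.0]]
ft_force: [-0.9, -0.1, -0.5]
grip_width: 0.0616
gripper_force: 44.1
```

Emit:
jog_arm:
  plan: "0 0 0 0 0 0.15 160;0 0 0 0 0 0.1 160;0 0 0 0 0 0.1 160;0 0 0 0 0 0 160;0 0 0 0 0 0 160"

```text
time_s: 23.02
position: [0.5918, -0.1675, 0.0404]
tool_rot: [[1.0, -0.001, 0.001], [-0.001, -1.0, -0.0], [0.001, 0.0, -1.0]]
ft_force: [-0.1, 0.3, 3.6]
grip_width: 0.0619
gripper_force: 44.2
```

Now black, at (0.5445, 0.291): dx −0.047, dy +0.4585.

Emit:
jog_arm:
  plan: "0 0 0 0 0 0 60;0 0 0 0 0 0 40;0 0 0 0 0 0 30;0 0 0 0 0 0 30;0 0 0 0 0 0 30;0 0 0 0 0 -1 30;0 0 0 0 0 -2.5 30;0 0 0 0 0 -3 30;0 0 0 0 0 -3 30;0 0 0 0 0 -2.3 30"

```text
time_s: 23.85
position: [0.5919, -0.1675, 0.1612]
tool_rot: [[1.0, -0.001, 0.002], [-0.001, -1.0, -0.001], [0.002, 0.001, -1.0]]
ft_force: [-0.1, -0.3, -0.6]
grip_width: 0.0756
gripper_force: 0.0
```

Emit:
jog_arm:
  plan: "0 0 0 -0.4 -3.5 0 0;0 0 0 -0.4 -3.5 0 0;0 0 0 -0.4 -3.5 0 0;0 0 0 -0.4 -3.5 0 0;0 0 0 -0.4 -3.5 0 0;0 0 0 -0.4 -3.5 0 0;0 0 0 -0.4 -3.5 0 0;0 0 0 -0.4 -3.5 0 0;0 0 0 -0.4 -3.5 0 0;0 0 0 -0.4 -3.5 0 0"

```text
time_s: 24.68
position: [0.5513, 0.1844, 0.1588]
tool_rot: [[1.0, -0.001, 0.001], [-0.001, -1.0, 0.0], [0.001, -0.0, -1.0]]
ft_force: [0.3, -0.1, -0.6]
grip_width: 0.0858
gripper_force: 0.0
```

Emit:
jog_arm:
  plan: "0 0 0 -0.4 -3.5 0 0;0 0 0 -0.3 -3.5 0 0;0 0 0 0 -2.5 0 0;0 0 0 0 -1.3 0 0;0 0 0 0 0 0 0;0 0 0 0 0 0 0;0 0 0 0 0 0 0"

```text
time_s: 25.27
position: [0.5451, 0.2894, 0.158]
tool_rot: [[1.0, -0.002, -0.0], [-0.002, -1.0, -0.0], [-0.0, 0.0, -1.0]]
ft_force: [0.4, 0.8, -0.8]
grip_width: 0.0855
gripper_force: 0.0
```

```bash
python3 - <<'E'
from h import *
d=shot('top'); P=pts(d); print(env.observe()['position'])
for k in ['terra','blue','yellow']: print(circ(P,SAU[k],.06,.074,.03,.042,(.02,)))
print([circ(P,SAU[k],.014,.022,.04,.05)[0] for k in SAU])
E
```

```text
[0.5452395  0.28924377 0.1580184 ]
(array([ 0.4815, -0.1658,  0.0273]), 179, np.float64(0.0656))
(array([ 0.5855, -0.2662,  0.0271]), 197, np.float64(0.0655))
(array([ 0.5919, -0.1676,  0.027 ]), 200, np.float64(0.0656))
[array([ 0.4825, -0.166 ,  0.0391]), array([ 0.5856, -0.266 ,  0.039 ]), array([ 0.5913, -0.1675,  0.0391]), array([ 0.4748, -0.2712,  0.0388])]
```

Emit:
jog_arm:
  plan: "0 0 0 0 -0.1 1 0;0 0 0 0 0 2.5 0;0 0 0 0 0 3 0;0 0 0 0 0 2.5 0;0 0 0 0 0 1.5 0;0 0 0 0 0 1 0;0 0 0 0 0 0.7 0;0 0 0 0 0 0.2 0;0 0 0 0 0 0 0;0 0 0 0 0 0 0"

```text
time_s: 26.15
position: [0.5454, 0.2917, 0.0347]
tool_rot: [[1.0, -0.001, 0.002], [-0.001, -1.0, 0.0], [0.002, -0.0, -1.0]]
ft_force: [-0.1, 0.1, -0.3]
grip_width: 0.0855
gripper_force: 0.0
```

Emit:
jog_arm:
  plan: "0 0 0 0 0 0 100;0 0 0 0 0 0 140;0 0 0 0 0 0 160;0 0 0 0 0 0 160;0 0 0 0 0 0 160;0 0 0 0 0 0 160"

```text
time_s: 26.65
position: [0.5453, 0.2916, 0.035]
tool_rot: [[1.0, -0.001, 0.002], [-0.001, -1.0, 0.0], [0.002, -0.0, -1.0]]
ft_force: [-1.2, -1.9, 5.7]
grip_width: 0.0619
gripper_force: 43.3
```

Emit:
jog_arm:
  plan: "0 0 0 0 0 -0.3 160;0 0 0 0 0 -0.7 160;0 0 0 0 0 -1.5 160;0 0 0 0 0 -2 160;0 0 0 0 0 -2 160;0 0 0 0 0 -2 160;0 0 0 0 0 -2 160;0 0 0 0 0 -1.5 160;0 0 0 0 0 -0.5 160;0 0 0 0 0 0 160"

```text
time_s: 27.48
position: [0.5452, 0.2919, 0.1602]
tool_rot: [[1.0, -0.001, 0.002], [-0.001, -1.0, 0.001], [0.002, -0.001, -1.0]]
ft_force: [0.3, 0.2, -1.6]
grip_width: 0.0614
gripper_force: 44.0
```

Emit:
jog_arm:
  plan: "0 0 0 -0.4 1 0 160;0 0 0 -0.4 2 0 160;0 0 0 -0.4 3 0 160;0 0 0 -0.4 3 0 160;0 0 0 -0.4 3 0 160;0 0 0 -0.4 3 0 160;0 0 0 -0.4 3 0 160;0 0 0 -0.4 3 0 160;0 0 0 -0.4 3 0 160;0 0 0 -0.4 3 0 160"

```text
time_s: 28.32
position: [0.5037, 0.0205, 0.1577]
tool_rot: [[1.0, -0.001, -0.002], [-0.001, -1.0, 0.0], [-0.002, -0.0, -1.0]]
ft_force: [1.1, 0.3, -0.5]
grip_width: 0.0618
gripper_force: 44.0
```

Emit:
jog_arm:
  plan: "0 0 0 -0.4 3 0 160;0 0 0 -0.4 3 0 160;0 0 0 -0.4 3 0 160;0 0 0 -0.4 3 0 160;0 0 0 -0.4 3 0 160;0 0 0 -0.4 3 0 160;0 0 0 -0.4 3 0 160;0 0 0 -0.4 3 0 160;0 0 0 0 3 0 160;0 0 0 0 1.5 0 160"

```text
time_s: 29.15
position: [0.4718, -0.2661, 0.1577]
tool_rot: [[1.0, -0.003, -0.001], [-0.003, -1.0, 0.0], [-0.001, -0.0, -1.0]]
ft_force: [0.3, -0.1, -1.8]
grip_width: 0.0616
gripper_force: 44.1
```

Emit:
jog_arm:
  plan: "0 0 0 0 0.8 0 160;0 0 0 0 0 0 160;0 0 0 0 0 0 160;0 0 0 0 0 0 160"

```text
time_s: 29.48
position: [0.4725, -0.2698, 0.1586]
tool_rot: [[1.0, 0.001, -0.001], [0.001, -1.0, 0.001], [-0.001, -0.001, -1.0]]
ft_force: [0.3, 0.9, -1.8]
grip_width: 0.0619
gripper_force: 44.1
```

Emit:
jog_arm:
  plan: "0 0 0 0.1 0 1 160;0 0 0 0 0 2 160;0 0 0 0 0 2.5 160;0 0 0 0 0 2.5 160;0 0 0 0 0 1.5 160;0 0 0 0 0 1 160;0 0 0 0 0 0.6 160;0 0 0 0 0 0.3 160;0 0 0 0 0 0.1 160;0 0 0 0 0 0 160"

```text
time_s: 30.32
position: [0.4738, -0.2714, 0.0444]
tool_rot: [[1.0, -0.0, 0.001], [-0.0, -1.0, -0.001], [0.001, 0.001, -1.0]]
ft_force: [0.4, -0.5, -1.1]
grip_width: 0.0615
gripper_force: 44.1
```

Emit:
jog_arm:
  plan: "0 0 0 0 0 0.15 160;0 0 0 0 0 0.1 160;0 0 0 0 0 0.1 160;0 0 0 0 0 0 160;0 0 0 0 0 0 160"

```text
time_s: 30.73
position: [0.4736, -0.2714, 0.041]
tool_rot: [[1.0, -0.001, 0.001], [-0.001, -1.0, -0.001], [0.001, 0.001, -1.0]]
ft_force: [-0.6, 1.5, 6.0]
grip_width: 0.0615
gripper_force: 44.4
```

Emit:
jog_arm:
  plan: "0 0 0 0 0 0 60;0 0 0 0 0 0 40;0 0 0 0 0 0 30;0 0 0 0 0 0 30;0 0 0 0 0 0 30;0 0 0 0 0 -1 30;0 0 0 0 0 -2.5 30;0 0 0 0 0 -3 30;0 0 0 0 0 -3 30;0 0 0 0 0 -2.3 30"

```text
time_s: 31.57
position: [0.4737, -0.2714, 0.1615]
tool_rot: [[1.0, -0.001, 0.002], [-0.001, -1.0, -0.002], [0.002, 0.002, -1.0]]
ft_force: [0.1, -0.4, -0.0]
grip_width: 0.0756
gripper_force: 0.0
```

Emit:
jog_arm:
  plan: "0 0 0 0 -3 -1 30;0 0 0 0 -3 -1 30;0 0 0 0 -3 -1 30;0 0 0 0 -3 0 30;0 0 0 0 -3 0 30;0 0 0 0 -3 0 30;0 0 0 0 -3 0 30;0 0 0 0 -3 0 30;0 0 0 0 -3 0 30;0 0 0 0 -2 0 30"

```text
time_s: 32.4
position: [0.4732, 0.021, 0.1892]
tool_rot: [[1.0, 0.0, 0.001], [0.0, -1.0, 0.0], [0.001, -0.0, -1.0]]
ft_force: [-0.6, 0.3, -0.3]
grip_width: 0.0755
gripper_force: 0.0
```

Emit:
jog_arm:
  plan: "0 0 0 0 0 0 30;0 0 0 0 0 0 30;0 0 0 0 0 0 30;0 0 0 0 0 0 30"

```text
time_s: 32.73
position: [0.4738, 0.0178, 0.1885]
tool_rot: [[1.0, -0.002, 0.0], [-0.002, -1.0, -0.0], [0.0, 0.0, -1.0]]
ft_force: [-0.2, -0.3, -1.1]
grip_width: 0.0755
gripper_force: 0.0
```

```bash
python3 - <<'E'
from h import *
d=shot('top'); P=pts(d); print(env.observe()['position'])
for k in SAU: print(k,circ(P,SAU[k],.06,.074,.03,.042,(.02,)))
print([circ(P,SAU[k],.014,.022,.04,.05)[0] for k in SAU])
for c,n in [('top','label_cup_center'),('top','feed_jar_center')]:
    r=models.outline_of(c,n); print(n,[(q['confidence'],np.round(q['bbox'])) for q in r[:1]])
d=shot('side'); cv2.imwrite('pics/c9.png',cv2.resize(d['pixels'][110:310,180:400,::-1],(660,600),interpolation=cv2.INTER_CUBIC))
E
```

```text
[0.47378721 0.01778103 0.18844859]
terra (array([ 0.4815, -0.166 ,  0.0272]), 181, np.float64(0.0654))
blue (array([ 0.5856, -0.2664,  0.0271]), 189, np.float64(0.0657))
yellow (array([ 0.5922, -0.1676,  0.0267]), 207, np.float64(0.0654))
black (array([ 0.4731, -0.2716,  0.0268]), 205, np.float64(0.0667))
[array([ 0.4825, -0.1663,  0.0392]), array([ 0.5854, -0.2656,  0.0391]), array([ 0.5917, -0.1673,  0.0394]), array([ 0.4749, -0.2713,  0.0389])]
label_cup_center []
feed_jar_center [(0.61, array([286., 190.,  13.,   9.]))]
```

View pics/c9.png

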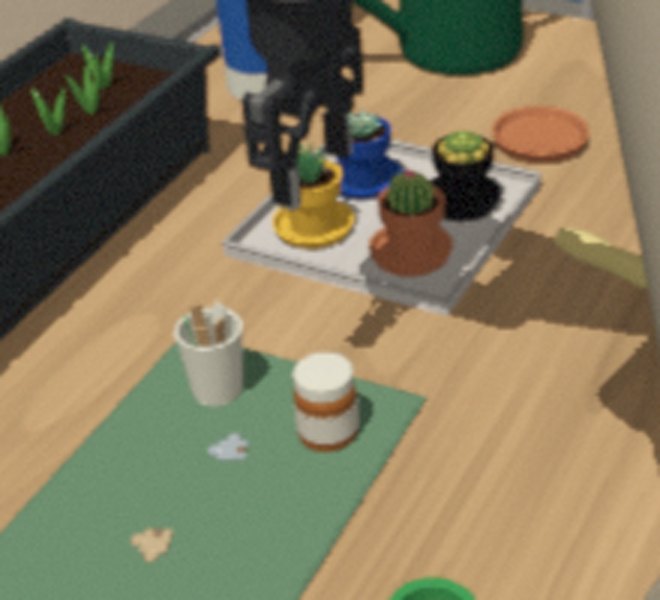

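The crop shows all four pots upright in their own saucers: yellow (315,200), blue (365,155), black (462,170), terracotta (410,220). Each is within 2 mm of centre. The cup (212,355) and jar (325,400) are untouched and the gripper is clear.

```bash
python3 -c "
from rig import job
print(job.close_job())"
```

```text
the job is handed in; nothing more can be done
None
```

I handed the job in at about 33 s of the 122 s allowed: all four pots stand upright in the saucers of their own colour, measured within 2 mm of centre, and the saucers, label cup and jar stayed in place; the hand-in call returned no verdict.

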